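# Push the blast-air valve knob round its L-slot

## Robot

A 7-joint arm with a two-finger parallel gripper is mounted at the origin on the work surface. World frame = base frame: x ahead of the robot, y to its left, z up, the work surface at z = 0. Lengths are in mm, angles in rad, forces in N, time in s.
With the tool pointing down it reaches from about 425 to 950 mm from the base axis. Payload 4.7 kg.
Tool frame: the origin (TCP) lies midway between the tips of the shut fingers; the grasp point (between the pads) lies 19 mm behind it (ctrl.grip_point_offset is the distance from the TCP to the grasp point, in mm); z points along the fingers, y is the line along which they close (so a half turn about z gives the same grasp; the last joint's range is limited). The gripper opens to 87 mm and grips with 3 to 60 N. Pads are 19 mm wide; open, the fingers measure 117 mm over their backs; the gripper's body (75 mm by 190 mm) begins 51 mm behind the grasp point.
Start: joints at [1.235, 0.469, -0.049, 1.532, 0.024, 1.141, -0.082], TCP at [203.904, -643.485, 222.573] pointing down, gripper open.
Joint ranges: [-2.59, 2.59], [-0.33, 1.99], [-1.39, 1.29], [0.1, 2.45], [-1.04, 4.18], [0.21, 1.99], [-2.66, 2.66]. Speed limits (rad/s): [2.57, 2.57, 3.14, 3.14, 3.14, 3.14, 3.14].

## Interface

Orientations are given as a 3x3 rotation matrix whose columns are the frame's x, y, z axes.
In Python, from station import ctrl, optics, hand_in gives the robot as it stands.
- The arm moves only by the shell command python3 -m handwheel 'ROWS' [FORCE]. ROWS is JSON, a list of rows, each an object of numbers: "tx", "ty", "tz": the shift along the tool's x, y, z scaled (see below); "rx", "ry", "rz": the turn, a rotation vector about the tool's x, y, z scaled (see below); "grip": the closure in counts, from 0 (fully open) to 255 (shut). In form: [{"tx": .., "ty": .., "tz": .., "rx": .., "ry": .., "rz": .., "grip": ..}, ...]. A call has 1 to 20 rows; each row is the pose to reach, as a shift and turn from the pose commanded when the call began, along the tool's axes at that moment; what a row does not reach only later rows make up. The controller multiplies each number of a shift by 0.8 m and each number of a turn by 90 degrees. A row lasts 1/10 s, in which the tool goes at most 50 mm and 8.59 degrees, less where a joint would pass 70% of its speed; a pose out of reach is approached as far as the arm can. A call with a number of a shift or a turn outside -1 to 1 is refused whole. A call with a gripper value outside its range is refused whole. The fingers move at their own pace and stop on an object; FORCE is the grip in N (left out, the last holds). Time passes only in rows, so rows that repeat a pose let the fingers close. It gives the time, the measured TCP pose, the force, the opening and the grip force at its end, in the units of the state.
- ctrl.get_obs(): the state, without advancing time (a new reading comes with each control period).
- optics.read_camera(name): name is "side" or "top" or "wrist"; returns a dict with "img" (480x640x3 uint8, blue, green, red), "fov_y" (degrees; the focal length in pixels is half the picture's height over the tangent of half this angle, whatever the lens; pixels are square), "cx", "cy" (the principal point, pixels), "k1" (the pictures are not rectified: a ray, as slopes to the right and down, at radius r is drawn at 1 + k1 r^2 times it, then the intrinsics apply), "R" (3x3) and "t" (3): a world point X has camera coordinates R X + t. Camera axes: x right, y down, z forward; pixel columns grow to the right and rows downward; lengths in mm; the calibration is good to about 2 mm. A picture is of the moment at which its call begins. There is no depth.
- hand_in(): hands the job in; it is judged then, once.
The state is a dict: "clock": time; "q": joint angles; "joint_vel": joint speeds; "joint_torque": joint torques, N m; "tool_pos": TCP position; "tcp_rot": TCP orientation; "ft_force": force on the tool from outside, world axes, zero at the start; "moment": the same for the moment, N m; "width": finger opening in mm; "grasp_force": force on a finger pad.
Only numpy, scipy, OpenCV 4.12 (cv2) and the standard library are available. Lean on these libraries where they do the work, as an engineer would, in place of code of your own. Each camera call takes 0.05 s, during which the arm holds its last target. There are 200 camera calls.

## Task

Shut and lock the air valve on the bench: push the knob standing in the box's L-shaped slot along the long leg to the corner, then round the corner and fully home to the end of the short leg, and move clear of it. Only push the knob with the fingers: do not take it between them or lift it, and leave the jar, the bushing and the wrench where they stand.

Things in the scene. Friction and masses are not known exactly. Their poses are not given: they have to be found in the camera images.
- valve_box: Green valve box fixed on the bench, 170 (x) x 140 (y) x 46 mm high, yaw within 1 rad; a hose fitting sticks out 36 mm at the middle of each x end. Origin: centre of its underside. Its aluminium top plate, 5 mm thick, has an L-shaped slot 20 mm wide: long leg along box +x at y = -22.5 mm, short leg from its far end along +y at x = +35 mm. Only the knob and 3 mm screw heads rise above the plate.
- knob: Black round knob, 36 mm across, on a 16 mm steel pin (2 mm play each side in the slot), captive by a 48 mm foot disc under the plate; 0.14 to 0.28 kg, slides with up to about 4 N of dry friction, no spring, about 6 mm loose up and down. Origin: on the pin axis under the foot, 30 mm above the bench. The knob spans 54 to 94 mm above the bench, 8 mm clear of the plate. Starts in the long leg, before mid-way.
- knob_mid (a point): Centre of the knob's grip part, on its axis, 74 mm above the bench.
- slot_start (a point): Start end of the long leg: pin axis position there (box x -35, y -22.5 mm), at plate-top height, 46 mm above the bench. Axes as the box.
- slot_corner (a point): Corner of the slot: pin axis position there (box x +35, y -22.5 mm), at plate-top height. The pin's hard stop along box +x is 2 mm beyond it.
- slot_end (a point): Closed end of the short leg, where the pin axis should finish (box x +35, y +22.5 mm), at plate-top height. The hard stop along box +y is 2 mm beyond it.
- jar: Bystander: screw jar of clear plastic with a steel cap, 60 mm across, 85 mm tall, loose. Origin: centre of its underside.
- bushing: Bystander: brass ring 52 mm across, 40 mm tall, loose. Origin: centre of its underside.
- wrench: Bystander: steel wrench 170 mm long lying flat along its own x, loose. Origin: centre of its underside.
Not all that is in view belongs to the job. Several things have the shape of the knob; the one meant has the colours described above. What is shaped like the valve_box but red is not meant.

How it is judged:
By the outcome, as a careful person would: the job done as asked, in the order asked, and still so for the second after the job is handed in, with the robot touching nothing.
It also fails if it takes over 58 s, if anything falls off the work surface, if the arm or the gripper's body presses on something with over 40 N, if the wrist force passes 120 N, or if a joint passes its speed limit or range.

## Working session

There is one attempt and no reset: what is moved stays moved. The work goes in short steps, Python scripts to look and compute and a shell command to move; the robot and the scene stay as the last step left them, time stands still between calls to the robot, and variables do not carry over. Pictures are saved under pics/ and viewed, at most 10 in all, crops included, and the job is handed in when it is done.

```bash
ls; mkdir -p pics
cat > h.py <<'E'
import numpy as np, cv2
from station import ctrl, optics
def ray(c,u,v):
    f=240/np.tan(np.radians(c["fov_y"])/2)
    K=np.array([[f,0,c["cx"]],[0,f,c["cy"]],[0,0,1]])
    p=cv2.undistortPoints(np.array([[[u,v]]],float),K,np.array([c["k1"],0,0,0,0.]))[0,0]
    R=np.array(c["R"]);t=np.array(c["t"])
    return -R.T@t, R.T@np.array([p[0],p[1],1])
def onz(c,u,v,z):
    o,d=ray(c,u,v); return o+d*(z-o[2])/d[2]
def tri(c1,p1,c2,p2):
    o1,d1=ray(c1,*p1);o2,d2=ray(c2,*p2)
    s=np.linalg.lstsq(np.stack([d1,-d2],1),o2-o1,rcond=None)[0]
    a=o1+s[0]*d1;b=o2+s[1]*d2
    return (a+b)/2,np.linalg.norm(a-b)
E
python3 - <<'E'
from h import *
import pickle
o=ctrl.get_obs();print({k:np.round(v,3).tolist() for k,v in o.items()})
d={}
for n in("top","side"):
    d[n]=optics.read_camera(n);cv2.imwrite(f"pics/{n}0.png",d[n]["img"])
    print(n,{k:np.round(d[n][k],3).tolist() for k in d[n] if k!="img"})
pickle.dump(d,open("d.pkl","wb"))
E
```

```text
pics
{'clock': 0.0, 'q': [1.235, 0.469, -0.049, 1.534, 0.024, 1.141, -0.082], 'joint_vel': [0.003, -0.001, -0.001, -0.001, 0.001, -0.001, -0.0], 'joint_torque': [-0.001, -50.798, -0.081, -23.616, -0.061, 0.038, 0.0], 'tool_pos': [203.673, -642.907, 221.477], 'tcp_rot': [[0.953, 0.302, -0.001], [0.302, -0.953, 0.002], [-0.0, -0.002, -1.0]], 'ft_force': [0.482, 0.609, 0.699], 'moment': [-0.017, -0.008, -0.039], 'grasp_force': 0.0, 'width': 87.276}
top {'fov_y': 50.602, 'cx': 327.038, 'cy': 246.151, 'k1': -0.019, 'R': [[0.002, -1.0, 0.031], [-0.988, -0.007, -0.151], [0.151, -0.031, -0.988]], 't': [73.682, 603.33, 971.8]}
side {'fov_y': 42.579, 'cx': 334.053, 'cy': 236.836, 'k1': -0.021, 'R': [[-0.699, -0.715, 0.022], [-0.416, 0.382, -0.825], [0.582, -0.586, -0.565]], 't': [493.717, 274.975, 717.942]}
```

View pics/top0.png

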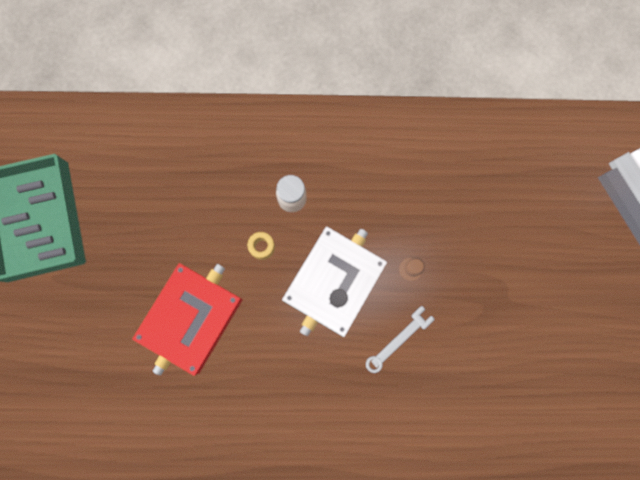

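View pics/side0.png

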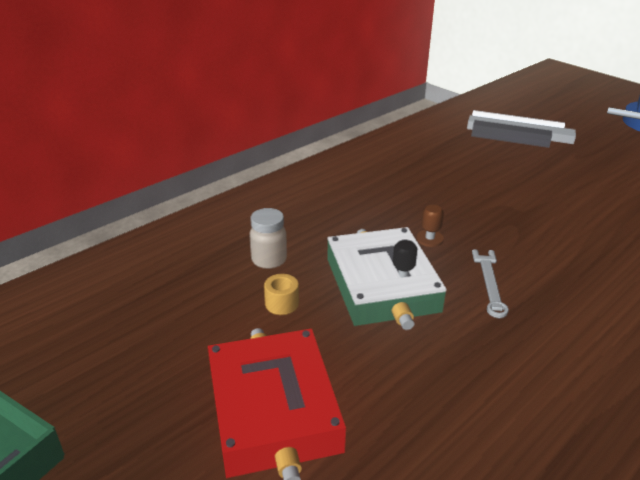

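The top view shows the green box with the white plate, its corners near (327,228), (386,262), (344,336) and (284,299). The knob is at (338,298), the slot corner near (357,270) and the slot end near (332,258). In the side view the knob top is near (404,248). The red box and the brown knob are decoys. Next I measure these.

```bash
cat > m.py <<'E'
from h import *
import pickle
d=pickle.load(open("d.pkl","rb"))
Q={}
for n,roi in(("top",(275,220,120,125)),("side",(320,220,130,110))):
    c=d[n];x,y,w,h=roi;im=c["img"][y:y+h,x:x+w];hsv=cv2.cvtColor(im,cv2.COLOR_BGR2HSV)
    big=lambda m:max(cv2.findContours(m.astype(np.uint8),cv2.RETR_EXTERNAL,cv2.CHAIN_APPROX_NONE)[0],key=cv2.contourArea)
    pl=big((hsv[...,1]<45)&(hsv[...,2]>150))
    hull=cv2.convexHull(pl);q=cv2.approxPolyN(hull,4,ensure_convex=True)[0]+[x,y]
    kb=big(hsv[...,2]<60);m=cv2.moments(kb);k=(m['m10']/m['m00']+x,m['m01']/m['m00']+y)
    P=np.array([onz(c,*p,46) for p in q]);print(n,q.tolist(),np.round(P[:,:2],1).tolist(),"sides",np.round(np.linalg.norm(P-np.roll(P,-1,0),axis=1),1),"ctr",P.mean(0).round(1))
    e=P-np.roll(P,-1,0);print(" yaws",np.degrees(np.arctan2(e[:,1],e[:,0])).round(1))
    print(" knob",np.round(k,1),cv2.boundingRect(kb),onz(c,*k,80).round(1)); Q[n]=(c,k,q)
print("knob tri",tri(Q["top"][0],Q["top"][1],Q["side"][0],Q["side"][1]))
qt,qs=Q["top"][2],Q["side"][2]
for a in qt:
    r=[tri(Q["top"][0],a,Q["side"][0],b) for b in qs]; r=min(r,key=lambda s:s[1]); print("corner tri",a,r[0].round(1),round(r[1],1))
E
python3 m.py
```

```text
Traceback (most recent call last):
  File "m.py", line 10, in <module>
    kb=big(hsv[...,2]<60);m=cv2.moments(kb);k=(m['m10']/m['m00']+x,m['m01']/m['m00']+y)
  File "m.py", line 7, in <lambda>
    big=lambda m:max(cv2.findContours(m.astype(np.uint8),cv2.RETR_EXTERNAL,cv2.CHAIN_APPROX_NONE)[0],key=cv2.contourArea)
                 ~~~^^^^^^^^^^^^^^^^^^^^^^^^^^^^^^^^^^^^^^^^^^^^^^^^^^^^^^^^^^^^^^^^^^^^^^^^^^^^^^^^^^^^^^^^^^^^^^^^^^^^^
ValueError: max() iterable argument is empty
```

```bash
python3 - <<'E'
import pickle;d=pickle.load(open("d.pkl","rb"))
print(d["top"]["img"][298,322:356].max(1),d["top"]["img"][266,340:370].max(1)); print(d["side"]["img"][255,385:425].max(1))
E
sed -i 's/hsv\[...,2\]<60/hsv[...,2]<(76 if n=="top" else 50)) \& (hsv[...,1]<80/' m.py; python3 m.py
```

```text
[251 252 252 252 253 250 232 184 120 104 110 112 111 107 107 110 114 111
 112 115 116 113 113 110 106 153 219 247 252 252 252 253 253 252] [145 145 149 145 147 146 148 149 147 145 143 154 168 193 215 232 244 251
 253 253 254 252 250 250 249 249 249 249 248 247]
[214 212 202 170 119  88  82  75  57  50  48  49  50  50  50  50  50  49
  50  49  49  48  47  47  47  45  44  44  44  42  46  87 166 208 212 213
 214 213 213 200]Traceback (most recent call last):
  File "m.py", line 10, in <module>
    kb=big(hsv[...,2]<(76 if n=="top" else 50)) & (hsv[...,1]<80);m=cv2.moments(kb);k=(m['m10']/m['m00']+x,m['m01']/m['m00']+y)
       ~~~^^^^^^^^^^^^^^^^^^^^^^^^^^^^^^^^^^^^^
  File "m.py", line 7, in <lambda>
    big=lambda m:max(cv2.findContours(m.astype(np.uint8),cv2.RETR_EXTERNAL,cv2.CHAIN_APPROX_NONE)[0],key=cv2.contourArea)
                 ~~~^^^^^^^^^^^^^^^^^^^^^^^^^^^^^^^^^^^^^^^^^^^^^^^^^^^^^^^^^^^^^^^^^^^^^^^^^^^^^^^^^^^^^^^^^^^^^^^^^^^^^
ValueError: max() iterable argument is empty
```

```bash
sed -i 's/kb=big(.*80);m=/kb=big((hsv[...,2]<(128 if n=="top" else 60))\&(hsv[...,1]<60));m=/' m.py; python3 m.py
```

```text
top [[388, 261], [344, 337], [281, 300], [325, 225]] [[573.6, -45.6], [423.9, 43.0], [495.3, 166.6], [645.8, 80.6]] sides [174.  142.8 173.4 145.4] ctr [534.6  61.1  46. ]
 yaws [ -30.6 -120.   150.3   60.2]
 knob [338.4 297.5] (55, 69, 17, 18) [498.8  55.7  80. ]
side [[448, 291], [355, 305], [324, 232], [408, 227]] [[419.7, 46.3], [491.5, 169.7], [656.5, 73.7], [570.8, -42.2]] sides [142.8 190.8 144.2 175.2] ctr [534.6  61.9  46. ]
 yaws [-120.2  149.8   53.6  -30.4]
 knob [404.4 255.2] (73, 21, 24, 30) [493.6  62.9  80. ]
knob tri (array([499.20638794,  55.35111491,  73.27346853]), np.float64(0.06515408023366547))
corner tri [388 261] [573.9 -46.1  42.8] 0.3
corner tri [344 337] [423.1  42.2  41.8] 1.6
corner tri [281 300] [495.  166.5  42. ] 1.0
corner tri [325 225] [645.5  82.   54.9] 3.5
```

```bash
cat >> h.py <<'E'
C=np.array([534.6,61.5]);Y=np.radians(-30.2)
B=np.array([[np.cos(Y),-np.sin(Y)],[np.sin(Y),np.cos(Y)]])
def b2w(x,y): return C+B@[x,y]
def w2b(p): return B.T@(np.array(p)[:2]-C)
def go(w,o=None):
    o=o or ctrl.get_obs(); R=np.array(o["tcp_rot"])
    return (R.T@(np.array(w)-np.array(o["tool_pos"]))/800).round(4)
def rz():
    R=np.array(ctrl.get_obs()["tcp_rot"]); return (np.arctan2(R[1,0],R[0,0])-Y)/(np.pi/2)
E
python3 - <<'E'
from h import *
print(go([480,-380,230]),go([*b2w(-72,-22.5),190]),rz(),b2w(-72,-22.5),w2b([499.2,55.35]))
E
```

```text
[ 0.4285 -0.2091 -0.0102] [ 0.579  -0.7622  0.0408] 0.5308884017648546 [461.05426546  78.27125311] [-27.50175532 -23.12219614]
```

```bash
python3 -m handwheel '[{"tx":0.4285,"ty":-0.209,"tz":0,"rz":0.53,"grip":255},{"tx":0.4285,"ty":-0.209,"tz":0,"rz":0.53,"grip":255},{"tx":0.4285,"ty":-0.209,"tz":0,"rz":0.53,"grip":255},{"tx":0.4285,"ty":-0.209,"tz":0,"rz":0.53,"grip":255},{"tx":0.4285,"ty":-0.209,"tz":0,"rz":0.53,"grip":255},{"tx":0.4285,"ty":-0.209,"tz":0,"rz":0.53,"grip":255},{"tx":0.4285,"ty":-0.209,"tz":0,"rz":0.53,"grip":255},{"tx":0.579,"ty":-0.762,"tz":0.041,"rz":0.531,"grip":255},{"tx":0.579,"ty":-0.762,"tz":0.041,"rz":0.531,"grip":255},{"tx":0.579,"ty":-0.762,"tz":0.041,"rz":0.531,"grip":255},{"tx":0.579,"ty":-0.762,"tz":0.041,"rz":0.531,"grip":255},{"tx":0.579,"ty":-0.762,"tz":0.041,"rz":0.531,"grip":255},{"tx":0.579,"ty":-0.762,"tz":0.041,"rz":0.531,"grip":255},{"tx":0.579,"ty":-0.762,"tz":0.041,"rz":0.531,"grip":255},{"tx":0.579,"ty":-0.762,"tz":0.041,"rz":0.531,"grip":255},{"tx":0.579,"ty":-0.762,"tz":0.041,"rz":0.531,"grip":255},{"tx":0.579,"ty":-0.762,"tz":0.041,"rz":0.531,"grip":255},{"tx":0.579,"ty":-0.762,"tz":0.041,"rz":0.531,"grip":255},{"tx":0.579,"ty":-0.762,"tz":0.041,"rz":0.531,"grip":255},{"tx":0.579,"ty":-0.762,"tz":0.041,"rz":0.531,"grip":255}]' 20
cat > look.py <<'E'
from h import *
import sys
o=ctrl.get_obs();print(o["clock"],np.round(o["tool_pos"],1),"box",w2b(o["tool_pos"]).round(1),"rz",round(rz(),4),"q",np.round(o["q"],2),"F",np.round(o["ft_force"],1),"bF",(B.T@np.array(o["ft_force"])[:2]).round(1),"w",round(o["width"],1))
if len(sys.argv)>1:
    c=optics.read_camera(sys.argv[1]);cv2.imwrite(f"pics/{sys.argv[2]}.png",c["img"])
    import pickle;pickle.dump(c,open(sys.argv[2]+".pkl","wb"))
E
python3 look.py wrist w1
```

```text
0.1 [ 203.7 -643.   221.6] box [  68.4 -775.3] rz 0.5309 q [ 1.24  0.47 -0.05  1.53  0.02  1.14 -0.08] F [-0.5 -0.   0.1] bF [-0.4 -0.3] w 87.1validation failed for argument at $[0]...
```

View pics/w1.png

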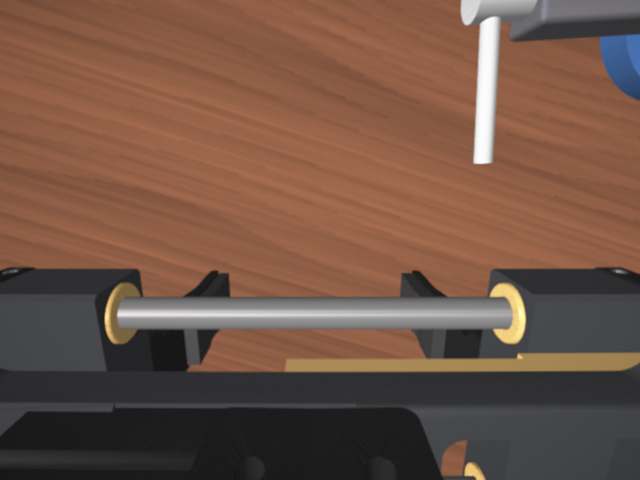

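The arm did not move because the rows were refused, probably because every key is required. The picture shows only the bare bench, the open fingers and some clutter at top right. I resend with all keys.

```bash
python3 -m handwheel '[{"tx":0.4285,"ty":-0.209,"tz":0,"rx":0,"ry":0,"rz":0.53,"grip":255},{"tx":0.4285,"ty":-0.209,"tz":0,"rx":0,"ry":0,"rz":0.53,"grip":255},{"tx":0.4285,"ty":-0.209,"tz":0,"rx":0,"ry":0,"rz":0.53,"grip":255},{"tx":0.4285,"ty":-0.209,"tz":0,"rx":0,"ry":0,"rz":0.53,"grip":255},{"tx":0.4285,"ty":-0.209,"tz":0,"rx":0,"ry":0,"rz":0.53,"grip":255},{"tx":0.4285,"ty":-0.209,"tz":0,"rx":0,"ry":0,"rz":0.53,"grip":255},{"tx":0.4285,"ty":-0.209,"tz":0,"rx":0,"ry":0,"rz":0.53,"grip":255},{"tx":0.579,"ty":-0.762,"tz":0.041,"rx":0,"ry":0,"rz":0.531,"grip":255},{"tx":0.579,"ty":-0.762,"tz":0.041,"rx":0,"ry":0,"rz":0.531,"grip":255},{"tx":0.579,"ty":-0.762,"tz":0.041,"rx":0,"ry":0,"rz":0.531,"grip":255},{"tx":0.579,"ty":-0.762,"tz":0.041,"rx":0,"ry":0,"rz":0.531,"grip":255},{"tx":0.579,"ty":-0.762,"tz":0.041,"rx":0,"ry":0,"rz":0.531,"grip":255},{"tx":0.579,"ty":-0.762,"tz":0.041,"rx":0,"ry":0,"rz":0.531,"grip":255},{"tx":0.579,"ty":-0.762,"tz":0.041,"rx":0,"ry":0,"rz":0.531,"grip":255},{"tx":0.579,"ty":-0.762,"tz":0.041,"rx":0,"ry":0,"rz":0.531,"grip":255},{"tx":0.579,"ty":-0.762,"tz":0.041,"rx":0,"ry":0,"rz":0.531,"grip":255},{"tx":0.579,"ty":-0.762,"tz":0.041,"rx":0,"ry":0,"rz":0.531,"grip":255},{"tx":0.579,"ty":-0.762,"tz":0.041,"rx":0,"ry":0,"rz":0.531,"grip":255},{"tx":0.579,"ty":-0.762,"tz":0.041,"rx":0,"ry":0,"rz":0.531,"grip":255},{"tx":0.579,"ty":-0.762,"tz":0.041,"rx":0,"ry":0,"rz":0.531,"grip":255}]' 20
python3 look.py wrist w2
```

```text
clock: 2.15
tool_pos: [461.4, 76.1, 189.6]
tcp_rot: [[0.863, -0.505, -0.0], [-0.505, -0.863, -0.001], [0.0, 0.001, -1.0]]
ft_force: [0.1, -0.8, -0.0]
width: 0.1
grasp_force: 0.0
2.15 [461.4  76.1 189.6] box [-70.7 -24.2] rz -0.0015 q [ 0.01  0.18 -0.3   2.03  0.07  0.93 -2.42] F [ 0.1 -0.8 -0. ] bF [ 0.5 -0.7] w 0.1
```

View pics/w2.png

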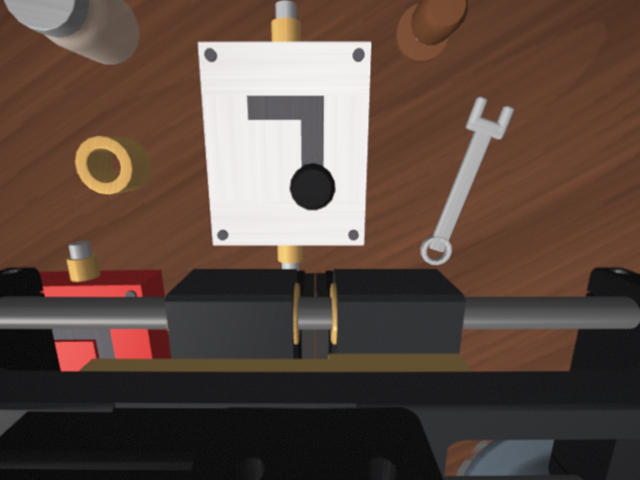

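The wrist view shows the plate, with the knob top at (312,187), the slot corner near (313,108) and the slot end near (258,107). It is aligned with the tool.

Run:
```python
from h import *
import pickle
c=pickle.load(open("w2.pkl","rb"));d=pickle.load(open("d.pkl","rb"))
for n,u,v,z in(("knobtop",312.5,187,94),("corner",312.5,108,46),("end",260,107.5,46),("c1",200,42,46),("c2",371,42,46),("c3",363,245,46),("c4",213,245,46),("decoy",445,10,80)):
    w=onz(c,u,v,z);print(n,w.round(1),w2b(w).round(1))
print(tri(c,(312.5,187),d["side"],(403,247)),tri(c,(312.5,108),d["top"],(357,270)))
print("start", go([*b2w(-71,-22.5),62]))
```

```text
knobtop [500.5  54.9  94. ] [-26.2 -22.9]
corner [553.8  23.9  46. ] [ 35.6 -22.9]
end [576.6  61.9  46. ] [36.1 21.4]
c1 [643.3  76.9  46. ] [86.2 68. ]
c2 [573.3 -42.5  46. ] [ 85.8 -70.4]
c3 [426.8  44.   46. ] [-84.3 -69.4]
c4 [497.4 164.4  46. ] [-83.9  70.2]
decoy [559.2 -88.1  80. ] [  96.5 -116.9]
(array([501.12165909,  56.13252352,  87.76065698]), np.float64(2.882508205264179)) (array([531.44582292,  36.28493207, 261.44111413]), np.float64(2.0228505884982444))
start [-0.0007 -0.0024  0.1596]
```

```bash
python3 -m handwheel '[{"tx":0,"ty":-0.002,"tz":0.06,"rx":0,"ry":0,"rz":0,"grip":255},{"tx":0,"ty":-0.002,"tz":0.11,"rx":0,"ry":0,"rz":0,"grip":255},{"tx":0,"ty":-0.002,"tz":0.14,"rx":0,"ry":0,"rz":0,"grip":255},{"tx":0,"ty":-0.002,"tz":0.159,"rx":0,"ry":0,"rz":0,"grip":255},{"tx":0,"ty":-0.002,"tz":0.159,"rx":0,"ry":0,"rz":0,"grip":255},{"tx":0.01,"ty":-0.002,"tz":0.159,"rx":0,"ry":0,"rz":0,"grip":255},{"tx":0.02,"ty":-0.002,"tz":0.159,"rx":0,"ry":0,"rz":0,"grip":255},{"tx":0.03,"ty":-0.002,"tz":0.159,"rx":0,"ry":0,"rz":0,"grip":255},{"tx":0.04,"ty":-0.002,"tz":0.159,"rx":0,"ry":0,"rz":0,"grip":255},{"tx":0.05,"ty":-0.002,"tz":0.159,"rx":0,"ry":0,"rz":0,"grip":255},{"tx":0.06,"ty":-0.002,"tz":0.159,"rx":0,"ry":0,"rz":0,"grip":255},{"tx":0.07,"ty":-0.002,"tz":0.159,"rx":0,"ry":0,"rz":0,"grip":255},{"tx":0.08,"ty":-0.002,"tz":0.159,"rx":0,"ry":0,"rz":0,"grip":255},{"tx":0.087,"ty":-0.002,"tz":0.159,"rx":0,"ry":0,"rz":0,"grip":255},{"tx":0.09,"ty":-0.002,"tz":0.159,"rx":0,"ry":0,"rz":0,"grip":255},{"tx":0.09,"ty":-0.002,"tz":0.159,"rx":0,"ry":0,"rz":0,"grip":255}]'
python3 look.py wrist w3
```

```text
clock: 3.8
tool_pos: [524.8, 42.4, 62.5]
tcp_rot: [[0.864, -0.503, 0.001], [-0.503, -0.864, -0.0], [0.001, -0.0, -1.0]]
ft_force: [0.5, 0.1, -0.4]
width: 0.5
grasp_force: 0.0
3.8 [524.8  42.4  62.5] box [  1.2 -21.4] rz -0.0003 q [ 0.04  0.45 -0.25  2.02  0.17  0.69 -2.42] F [ 0.5  0.1 -0.4] bF [0.4 0.4] w 0.5
```

View pics/w3.png

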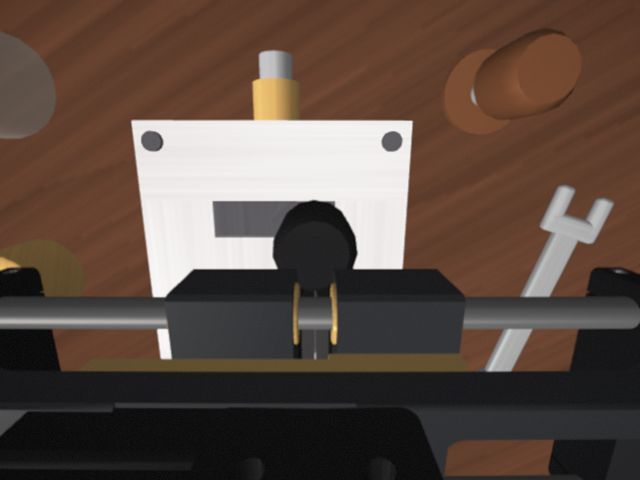

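The knob top is now at (315,249), pushed along the leg to about box x = 29. I ease it into the corner stop.

```bash
python3 -m handwheel '[{"tx":0.003,"ty":0.001,"tz":0,"rx":0,"ry":0,"rz":0,"grip":255},{"tx":0.006,"ty":0.001,"tz":0,"rx":0,"ry":0,"rz":0,"grip":255},{"tx":0.008,"ty":0.001,"tz":0,"rx":0,"ry":0,"rz":0,"grip":255},{"tx":0.0085,"ty":0.001,"tz":0,"rx":0,"ry":0,"rz":0,"grip":255},{"tx":0.0085,"ty":0.001,"tz":0,"rx":0,"ry":0,"rz":0,"grip":255}]'
python3 look.py wrist w4
python3 - <<'E'
from h import *
import pickle
c=pickle.load(open("w4.pkl","rb"));im=c["img"][180:268,240:400]
g=(im.max(2)<75).astype(np.uint8)
k=max(cv2.findContours(g,0,1)[0],key=cv2.contourArea);print(np.add(cv2.boundingRect(k),(240,180,0,0)))
E
```

```text
clock: 4.35
tool_pos: [529.9, 38.5, 62.5]
tcp_rot: [[0.864, -0.503, -0.0], [-0.503, -0.864, -0.0], [0.0, 0.0, -1.0]]
ft_force: [-0.2, 0.5, -0.2]
width: 0.8
grasp_force: 0.3
4.35 [529.9  38.5  62.5] box [  7.5 -22.2] rz -0.0001 q [ 0.04  0.45 -0.25  2.01  0.17  0.7  -2.41] F [-0.2  0.5 -0.2] bF [-0.5  0.3] w 0.8
[273 202  83  66]
```

```bash
python3 -m handwheel '[{"tx":0.0015,"ty":0,"tz":0,"rx":0,"ry":0,"rz":0,"grip":255},{"tx":0.003,"ty":0,"tz":0,"rx":0,"ry":0,"rz":0,"grip":255},{"tx":0.003,"ty":0,"tz":0,"rx":0,"ry":0,"rz":0,"grip":255}]';python3 look.py;python3 -m handwheel '[{"tx":0.0015,"ty":0,"tz":0,"rx":0,"ry":0,"rz":0,"grip":255},{"tx":0.0025,"ty":0,"tz":0,"rx":0,"ry":0,"rz":0,"grip":255},{"tx":0.0025,"ty":0,"tz":0,"rx":0,"ry":0,"rz":0,"grip":255}]';python3 look.py
```

```text
clock: 4.7
tool_pos: [531.5, 37.7, 62.5]
tcp_rot: [[0.864, -0.503, -0.001], [-0.503, -0.864, 0.0], [-0.001, 0.0, -1.0]]
ft_force: [-2.6, 1.7, 1.6]
width: 0.5
grasp_force: 1.4
4.7 [531.5  37.7  62.5] box [  9.3 -22.2] rz -0.0 q [ 0.05  0.45 -0.25  2.    0.17  0.7  -2.4 ] F [-2.6  1.7  1.6] bF [-3.1  0.1] w 0.5
clock: 5.0
tool_pos: [531.8, 37.5, 62.5]
tcp_rot: [[0.865, -0.502, -0.004], [-0.502, -0.865, 0.001], [-0.004, 0.001, -1.0]]
ft_force: [-5.8, 3.6, 5.6]
width: 0.5
grasp_force: 3.5
5.0 [531.8  37.5  62.5] box [  9.7 -22.2] rz 0.0004 q [ 0.05  0.46 -0.25  2.    0.17  0.71 -2.4 ] F [-5.8  3.6  5.6] bF [-6.8  0.2] w 0.5
```

The arm stalls at the stop with 7 N on it, so the knob is in the corner. I back off, go round to the -y side and push along the short leg.

```bash
python3 -m handwheel '[{"tx":-0.025,"ty":0,"tz":0,"rx":0,"ry":0,"rz":0,"grip":255},{"tx":-0.025,"ty":0.03,"tz":0,"rx":0,"ry":0,"rz":0,"grip":255},{"tx":-0.025,"ty":0.059,"tz":0,"rx":0,"ry":0,"rz":0,"grip":255},{"tx":-0.025,"ty":0.059,"tz":0,"rx":0,"ry":0,"rz":0,"grip":255},{"tx":0,"ty":0.059,"tz":0,"rx":0,"ry":0,"rz":0,"grip":255},{"tx":0.03,"ty":0.059,"tz":0,"rx":0,"ry":0,"rz":0,"grip":255},{"tx":0.03,"ty":0.059,"tz":0,"rx":0,"ry":0,"rz":0,"grip":255},{"tx":0.03,"ty":0.05,"tz":0,"rx":0,"ry":0,"rz":0,"grip":255},{"tx":0.03,"ty":0.042,"tz":0,"rx":0,"ry":0,"rz":0,"grip":255},{"tx":0.03,"ty":0.034,"tz":0,"rx":0,"ry":0,"rz":0,"grip":255},{"tx":0.03,"ty":0.026,"tz":0,"rx":0,"ry":0,"rz":0,"grip":255},{"tx":0.03,"ty":0.018,"tz":0,"rx":0,"ry":0,"rz":0,"grip":255},{"tx":0.03,"ty":0.01,"tz":0,"rx":0,"ry":0,"rz":0,"grip":255},{"tx":0.03,"ty":0.003,"tz":0,"rx":0,"ry":0,"rz":0,"grip":255},{"tx":0.03,"ty":-0.004,"tz":0,"rx":0,"ry":0,"rz":0,"grip":255},{"tx":0.03,"ty":-0.009,"tz":0,"rx":0,"ry":0,"rz":0,"grip":255},{"tx":0.03,"ty":-0.009,"tz":0,"rx":0,"ry":0,"rz":0,"grip":255}]'
python3 look.py top t2; python3 -c "
import cv2;i=cv2.imread('pics/t2.png')[190:370,250:450];cv2.imwrite('pics/t2c.png',cv2.resize(i,None,fx=3,fy=3))"
```

```text
clock: 6.7
tool_pos: [558.5, 31.5, 62.5]
tcp_rot: [[0.865, -0.502, 0.001], [-0.502, -0.865, 0.001], [0.0, -0.001, -1.0]]
ft_force: [0.1, 0.6, 0.4]
width: 0.4
grasp_force: 0.2
6.7 [558.5  31.5  62.5] box [ 35.7 -14. ] rz 0.0005 q [ 0.05  0.49 -0.24  1.95  0.17  0.73 -2.38] F [0.1 0.6 0.4] bF [-0.2  0.6] w 0.4
```

View pics/t2c.png

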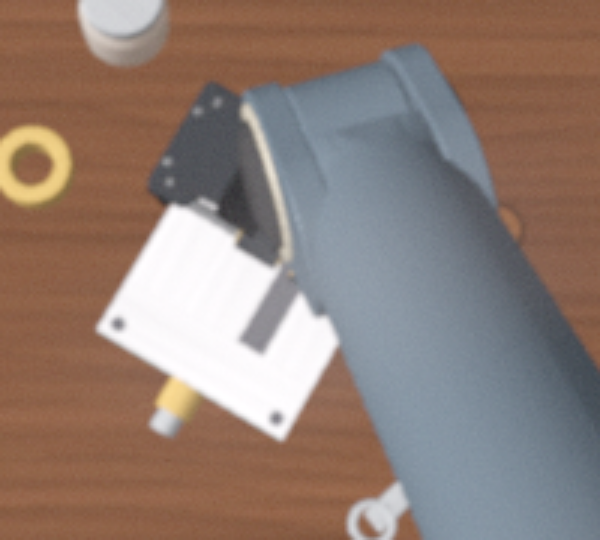

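The arm hides the short leg, but the long leg is empty and the bystanders have not moved. I ease the knob home until it meets the stop.

```bash
python3 -m handwheel '[{"tx":0,"ty":-0.002,"tz":0,"rx":0,"ry":0,"rz":0,"grip":255},{"tx":0,"ty":-0.004,"tz":0,"rx":0,"ry":0,"rz":0,"grip":255},{"tx":0,"ty":-0.0055,"tz":0,"rx":0,"ry":0,"rz":0,"grip":255},{"tx":0,"ty":-0.0055,"tz":0,"rx":0,"ry":0,"rz":0,"grip":255}]'>/dev/null;python3 look.py;python3 -m handwheel '[{"tx":0,"ty":-0.0015,"tz":0,"rx":0,"ry":0,"rz":0,"grip":255},{"tx":0,"ty":-0.003,"tz":0,"rx":0,"ry":0,"rz":0,"grip":255},{"tx":0,"ty":-0.003,"tz":0,"rx":0,"ry":0,"rz":0,"grip":255}]'>/dev/null;python3 look.py wrist w5
```

```text
7.15 [560.4  34.4  62.6] box [ 35.9 -10.5] rz -0.0001 q [ 0.05  0.49 -0.24  1.94  0.17  0.73 -2.39] F [-1.  -0.5  0.6] bF [-0.6 -0.9] w 0.2
7.45 [561.6  36.6  62.6] box [35.8 -7.9] rz 0.0 q [ 0.05  0.49 -0.24  1.94  0.17  0.73 -2.39] F [-0.9 -0.5  0.2] bF [-0.5 -0.8] w 0.3
```

View pics/w5.png

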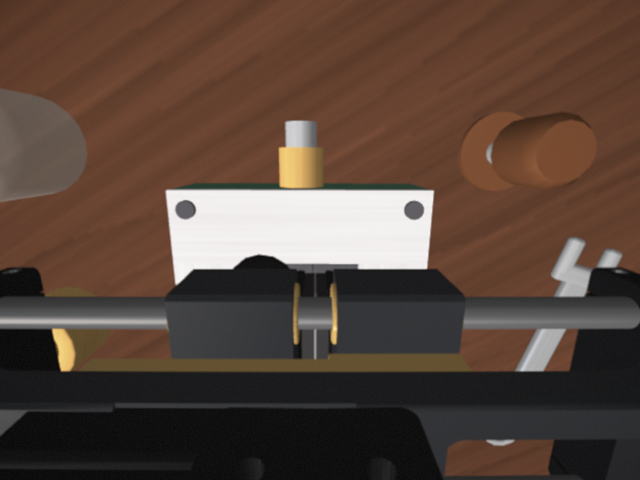

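The knob's edge shows at about (261,258), to the left of the fingers and ahead in the short leg. The force is still only about 1 N, so I keep pushing.

```bash
for i in 1; do python3 -m handwheel '[{"tx":0,"ty":-0.0015,"tz":0,"rx":0,"ry":0,"rz":0,"grip":255},{"tx":0,"ty":-0.0025,"tz":0,"rx":0,"ry":0,"rz":0,"grip":255},{"tx":0,"ty":-0.0025,"tz":0,"rx":0,"ry":0,"rz":0,"grip":255}]'>/dev/null;python3 look.py;done;python3 -m handwheel '[{"tx":0,"ty":-0.0015,"tz":0,"rx":0,"ry":0,"rz":0,"grip":255},{"tx":0,"ty":-0.0025,"tz":0,"rx":0,"ry":0,"rz":0,"grip":255},{"tx":0,"ty":-0.0025,"tz":0,"rx":0,"ry":0,"rz":0,"grip":255}]'>/dev/null;python3 look.py
```

```text
7.8 [562.6  38.3  62.6] box [35.8 -6. ] rz 0.0 q [ 0.04  0.49 -0.24  1.93  0.17  0.73 -2.39] F [-0.7 -0.2 -0. ] bF [-0.5 -0.5] w 0.2
8.1 [563.6  40.   62.6] box [35.8 -4. ] rz -0.0 q [ 0.04  0.49 -0.24  1.93  0.17  0.73 -2.4 ] F [-0.9 -1.5  0.5] bF [-0.  -1.7] w 0.5
```

```bash
python3 -m handwheel '[{"tx":0,"ty":-0.0015,"tz":0,"rx":0,"ry":0,"rz":0,"grip":255},{"tx":0,"ty":-0.0025,"tz":0,"rx":0,"ry":0,"rz":0,"grip":255},{"tx":0,"ty":-0.0025,"tz":0,"rx":0,"ry":0,"rz":0,"grip":255}]'>/dev/null;python3 look.py;python3 -m handwheel '[{"tx":0,"ty":-0.0015,"tz":0,"rx":0,"ry":0,"rz":0,"grip":255},{"tx":0,"ty":-0.0025,"tz":0,"rx":0,"ry":0,"rz":0,"grip":255},{"tx":0,"ty":-0.0025,"tz":0,"rx":0,"ry":0,"rz":0,"grip":255}]'>/dev/null;python3 look.py wrist w6
python3 - <<'E'
from h import *
import pickle
for n in("w5","w6"):
    c=pickle.load(open(n+".pkl","rb"));im=c["img"][215:267,180:420]
    g=(im.max(2)<60).astype(np.uint8);k=max(cv2.findContours(g,0,1)[0],key=cv2.contourArea)
    x,y,w,h=cv2.boundingRect(k);u,v=180+x+w/2,215+y;p=onz(c,u,v,94);print((u,v,w,h),w2b(p).round(1))
E
```

```text
8.4 [564.6  41.8  62.6] box [35.8 -1.9] rz -0.0 q [ 0.04  0.5  -0.24  1.93  0.17  0.74 -2.4 ] F [ 0.4 -0.2  0.6] bF [0.5 0. ] w 0.4
8.7 [565.3  42.8  62.6] box [35.9 -0.7] rz -0.0003 q [ 0.03  0.5  -0.24  1.93  0.17  0.74 -2.4 ] F [-1.7 -3.2  1.7] bF [ 0.1 -3.6] w 0.6
(262.5, 256, 51, 11) [64.7 13. ]
(262.5, 256, 51, 11) [64.8 20.2]
```

```bash
python3 -m handwheel '[{"tx":0,"ty":-0.0015,"tz":0,"rx":0,"ry":0,"rz":0,"grip":255},{"tx":0,"ty":-0.003,"tz":0,"rx":0,"ry":0,"rz":0,"grip":255},{"tx":0,"ty":-0.003,"tz":0,"rx":0,"ry":0,"rz":0,"grip":255}]'>/dev/null;python3 look.py
```

```text
9.05 [565.6  43.1  62.7] box [36.1 -0.3] rz -0.001 q [ 0.03  0.5  -0.24  1.92  0.17  0.74 -2.41] F [-3.3 -7.1  7.7] bF [ 0.7 -7.8] w 0.5
```

The arm stalls at the end stop with 8 N on it. I retreat, lift and move aside, then look.

```bash
python3 -m handwheel '[{"tx":0,"ty":0.02,"tz":0,"rx":0,"ry":0,"rz":0,"grip":255},{"tx":0,"ty":0.05,"tz":0,"rx":0,"ry":0,"rz":0,"grip":255},{"tx":0,"ty":0.05,"tz":-0.06,"rx":0,"ry":0,"rz":0,"grip":255},{"tx":0,"ty":0.05,"tz":-0.12,"rx":0,"ry":0,"rz":0,"grip":255},{"tx":0,"ty":0.05,"tz":-0.18,"rx":0,"ry":0,"rz":0,"grip":255},{"tx":0,"ty":0.1,"tz":-0.2,"rx":0,"ry":0,"rz":0,"grip":255},{"tx":0.05,"ty":0.35,"tz":-0.2,"rx":0,"ry":0,"rz":0,"grip":255},{"tx":0.05,"ty":0.35,"tz":-0.2,"rx":0,"ry":0,"rz":0,"grip":255},{"tx":0.05,"ty":0.35,"tz":-0.2,"rx":0,"ry":0,"rz":0,"grip":255},{"tx":0.05,"ty":0.35,"tz":-0.2,"rx":0,"ry":0,"rz":0,"grip":255},{"tx":0.05,"ty":0.35,"tz":-0.2,"rx":0,"ry":0,"rz":0,"grip":255},{"tx":0.05,"ty":0.35,"tz":-0.2,"rx":0,"ry":0,"rz":0,"grip":255},{"tx":0.05,"ty":0.35,"tz":-0.2,"rx":0,"ry":0,"rz":0,"grip":255}]'>/dev/null;python3 look.py top t3
python3 - <<'E'
from h import *
import pickle
c=pickle.load(open("t3.pkl","rb"));im=c["img"][220:345,275:395]
g=((im.max(2)<128)&(im.max(2).astype(int)-im.min(2)<25)).astype(np.uint8)
k=max(cv2.findContours(g,0,1)[0],key=cv2.contourArea);m=cv2.moments(k);p=(275+m['m10']/m['m00'],220+m['m01']/m['m00'])
print(p,cv2.boundingRect(k),w2b(onz(c,*p,78)))
i=c["img"][150:390,220:460];cv2.imwrite('pics/t3c.png',cv2.resize(i,None,fx=2.4,fy=2.4))
E
```

```text
10.35 [ 461.  -215.2  222.4] box [  75.6 -276.2] rz 0.0011 q [ 0.48  0.2  -0.14  1.92  0.03  1.02 -1.78] F [1.3 0.3 1.2] bF [1.  0.9] w 0.3
(334.6374531835206, 256.6621722846442) (52, 28, 16, 18) [36.459642 22.582632]
```

View pics/t3c.png

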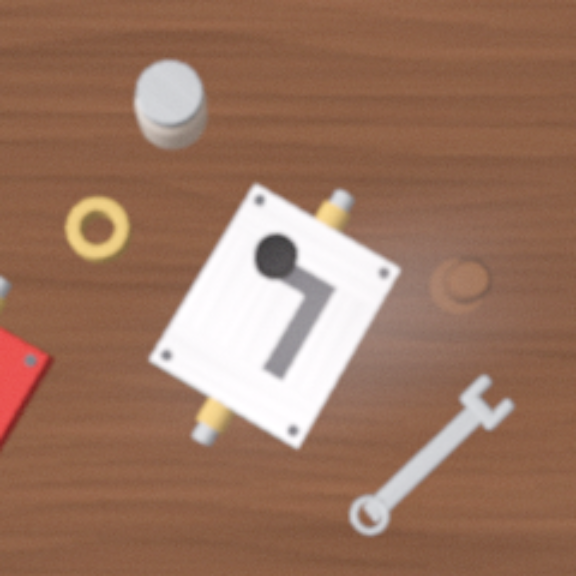

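The knob, at crop pixel (276,256), measures box (36.5, 22.6), which is the end of the short leg. The bystanders have not moved and the arm is clear.

```bash
python3 -c "from station import hand_in; print(hand_in())"
```

```text
the job is handed in; nothing more can be done
None
```

The valve is shut and locked: I pushed the knob to the corner stop, then to the end stop of the short leg, with the arm clear and the jar, bushing and wrench where they stood; the job is handed in.

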